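# Open the bench kiln and load the square glass bar

## Robot

A 6-joint arm with a two-finger parallel gripper is mounted at the origin on the work surface. World frame = base frame: x ahead of the robot, y to its left, z up, the work surface at z = 0. Lengths are in m, angles in rad, forces in N, time in s.
With the tool pointing down it reaches from about 0.35 to 0.875 m from the base axis. Payload 15.5 kg.
Tool frame: the origin (TCP) lies at the very end of the fingers, on their centre line; the grasp point (between the pads) lies 19 mm behind it; z points along the fingers, x is the direction in which the jaws open and shut, and the axes are right-handed (so a half turn about z gives the same grasp; the last joint's range is limited). The gripper opens to 85 mm and grips with 20 to 120 N. Pads are 22 mm wide; open, the fingers measure 114 mm over their backs; the gripper's body (76 mm by 85 mm) begins 54 mm behind the grasp point. The pads swing forward as they close: fully open they stand 13 mm farther back than shut.
Start: joints at [-1.222, 0.494, 1.345, -0, 1.302, -0.096], TCP at [0.269, -0.564, 0.231] pointing down, gripper open.
Joint ranges: [-2.91, 2.91], [-0.82, 2.16], [0.22, 2.67], [-1.22, 4.37], [0.12, 2.79], [-3.08, 3.08]. Speed limits (rad/s): [1.89, 1.89, 2.57, 3.01, 3.01, 3.01].

## Interface

Orientations are given as a unit quaternion [x, y, z, w].
In Python, from bench import ctrl, jaws, vision gives the robot as it stands. Calls block until the motion is done:
- ctrl.goto(position, orientation): joint-space move of the TCP to a pose.
- ctrl.servo_line(position, frame=None, feed=0.15): straight line of the TCP; frame=None keeps the orientation; feed is the mean speed in m/s.
- ctrl.move_joints(angles): joint-space move.
- jaws.gripper_to(opening, squeeze=None): opening from 0.0 (shut) to 1.0 (fully open); squeeze is the grip in N (None keeps the last); returns when the fingers have stopped.
- ctrl.sleep(seconds).
- ctrl.inverse_kinematics(position, orientation): joint angles nearest the present ones, or None.
- vision.get_image(name): name is "scene" or "top" or "wrist"; returns the picture (480x640x3 uint8, red, green, blue); there is no depth.
- vision.camera_model(name): a dict with "mtx" (3x3 intrinsics, pixels), "R" (3x3) and "t" (3): a world point X has camera coordinates R X + t; the wrist camera has in their place "hand_eye" (4x4, takes a point from camera to tool coordinates, whose origin is the TCP and whose axes are the tool frame's). Camera axes: x right, y down, z forward; pixel columns grow to the right and rows downward; lengths in m; the calibration is good to about 2 mm. A picture is of the moment at which its call begins: read the wrist's pose just before it. camera_model takes no time and is no camera call.
A pose or a line that the arm cannot do raises ctrl.MotionError and nothing moves.
- ctrl.finish_job(): hands the job in, once; it reports no verdict.
Readings, each from a call of its own:
- ctrl.current_time(): time.
- ctrl.current_q(): joint angles.
- ctrl.current_joint_velocities(): joint speeds.
- ctrl.current_tau(): joint torques, N m.
- ctrl.current_position(): TCP position.
- ctrl.current_tool_rot(): TCP orientation.
- ctrl.current_force(): force on the tool from outside, world axes, zero at the start.
- ctrl.current_moment(): the same for the moment, N m.
- ctrl.current_opening(): opening from 0.0 (shut) to 1.0 (fully open).
Only numpy, scipy, OpenCV 4.12 (cv2) and the standard library are available. Lean on these libraries where they do the work, as an engineer would, in place of code of your own. Each camera call takes 0.05 s, during which the arm holds its last target.

## Task

Lift the kiln's lid until it stands straight up and let go of it for a couple of seconds, to see that it stays up by itself. Then take the square bar (not the round bar or the flat slab) out of the sloped bin and lay it flat on the floor of the kiln, without dropping or throwing it. Leave the other two bars as they lie and the lid standing up.

Things in the scene. Friction and masses are not known exactly. Their poses are not given: they have to be found in the camera images.
- kiln: Cold bench kiln, pale firebrick in a grey steel case, fixed. Outside 220 (x) x 300 (y) x 105 (z) mm, walls 18 mm, so the chamber, open at the top, is 184 x 264 mm and 65 mm deep. Origin: centre of the underside, on the table; x points roughly away from the robot, from the lid's free edge to its hinge; z up.
- lid (a joint): Kiln lid angle, rad: 0 shut, 1.57 straight up, stop at 2.2; starts between 0 and 0.12. Grey plate 220 x 300 x 20 mm, 0.4 kg, hinged on the kiln's far (+x) top edge: the near edge rises and swings away from the robot, about the kiln's y axis. A friction hinge (0.7 N m) holds it at any angle; about 7 N at the knob lifts it.
- lid_knob (a point): Centre of the lid's wooden knob, a round bar 26 mm across and 36 mm long, lying along kiln y, with flat ends, on a 12 mm steel stem, 34 mm above the lid's upper face, 190 mm from the hinge line and 30 mm in from the free edge. Pinched by its flat ends it can turn between the fingers as the lid swings. Its axes (kiln's when shut) turn with the lid.
- lid_hinge (a point): Point on the hinge line, at the middle of the kiln's far top edge, 105 mm above the table; lid underside lies on it when shut.
- kiln_floor (a point): Centre of the chamber's flat floor, 40 mm above the table; axes as the kiln's.
- bin: Sloped aluminium bin, fixed. Its floor, 180 (x) x 310 (y) mm, falls 0.30 rad (17 deg) towards the robot; three compartments in a row along y, each 98 mm wide, centres 102 mm apart; walls 4 mm thick, 16 mm high, back wall 36 mm. Origin: centre of the floor's upper surface, 45 mm above the table; x up the slope, away from the robot; z square to the floor.
- square_bar: The bar to load: opaque dark green glass, square section 38 x 38 mm, 100 mm long, 0.2 to 0.4 kg. Origin: its centre; x along its length. It lies lengthwise up the slope, near the middle of any one of the three compartments, its sides free. All three pieces are of the same glass; this is the shortest and thickest.
- round_bar: Bystander: dark green round bar, 32 mm across, 130 mm long, lying lengthwise in another compartment. Origin: its centre; x along its length.
- slab: Bystander: dark green flat slab 110 x 56 x 14 mm, lying lengthwise in another compartment. Origin: its centre; x along its length, z through its thickness.
Not all that is in view belongs to the job. Leave any pink or yellow look-alike of the square_bar alone.

How it is judged:
By the outcome, as a careful person would: the job done as asked, in the order asked, and still so for the second after the job is handed in, with the robot touching nothing.
It also fails if it takes over 64 s, if anything falls off the work surface, if the arm or the gripper's body presses on something with over 40 N, if the wrist force passes 120 N, or if a joint passes its speed limit or range.

## Working session

There is one attempt and no reset: what is moved stays moved. The work goes in short steps, each a Python script; the robot and the scene stay as the last script left them, time stands still between calls to the robot, and variables do not carry over. Pictures are saved under pics/ and viewed, and the job is handed in when it is done.

```bash
ls; mkdir -p pics; python3 - <<'E'
from bench import ctrl,jaws,vision
import cv2
for n in ["scene","top","wrist"]:
    im=vision.get_image(n); cv2.imwrite(f"pics/{n}0.png",im[:,:,::-1])
    m=vision.camera_model(n); print(n,{k:v.tolist() if hasattr(v,'tolist') else v for k,v in m.items()})
print(ctrl.current_time(),ctrl.current_tool_rot(),ctrl.current_position(),ctrl.current_opening())
E
```

```text
pics
scene {'mtx': [[555.5674603203059, 0.0, 316.63354114051367], [0.0, 555.5674603203059, 242.31440290266522], [0.0, 0.0, 1.0]], 'R': [[0.08298921686977186, 0.9964677403940566, -0.012838700763883078], [0.5417974111640872, -0.05592802408463863, -0.8386463029059872], [-0.8364020296120969, 0.06264262507231512, -0.5445250649738855]], 't': [0.004017678607341411, -0.14867762138560517, 1.4937237466947566]}
top {'mtx': [[483.4754448351235, 0.0, 320.6876700148155], [0.0, 483.4754448351235, 243.09345853990425], [0.0, 0.0, 1.0]], 'R': [[-0.02533382972744256, -0.998497731963741, -0.048584733554955926], [-0.9929686006080801, 0.03075576309474295, -0.1143129093448821], [0.11563544127027892, 0.04534713110798916, -0.9922560568837576]], 't': [0.0032817872465137022, 0.49427899136198056, 0.8862526596123186]}
wrist {'mtx': [[420.0280222592472, 0.0, 315.80605296679556], [0.0, 420.0280222592472, 246.85065967880846], [0.0, 0.0, 1.0]], 'hand_eye': [[0.9999999545728384, 0.00030079321648998993, -1.9436051200836954e-05, -0.00027789784573395426], [-0.00027787014611009803, 0.9449369551380016, 0.32725230878131717, -0.08370824138009572], [0.00011680111760370563, -0.3272522885144758, 0.9449369957936539, -0.14297870616395877], [0.0, 0.0, 0.0, 1.0]]}
0.15 [ 8.45661712e-01 -5.33719075e-01 -3.70933402e-04 -2.82564024e-04] [ 0.26883581 -0.56393252  0.23083414] 0.9999922953893913
```

View pics/scene0.png

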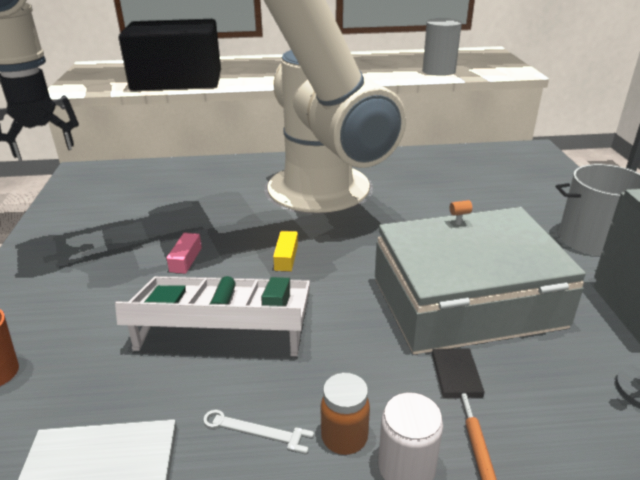

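View pics/top0.png

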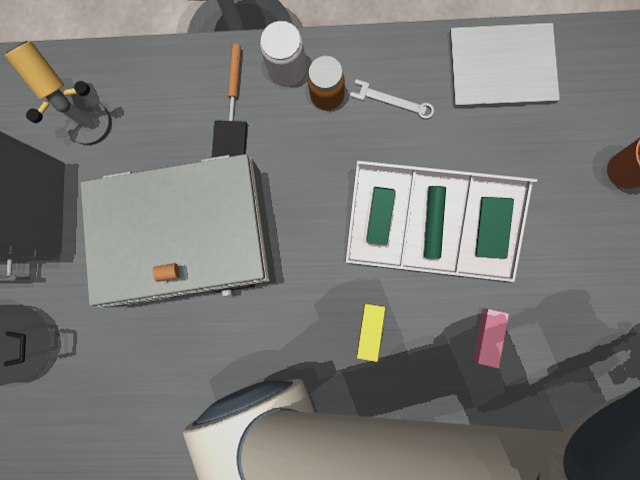

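View pics/wrist0.png

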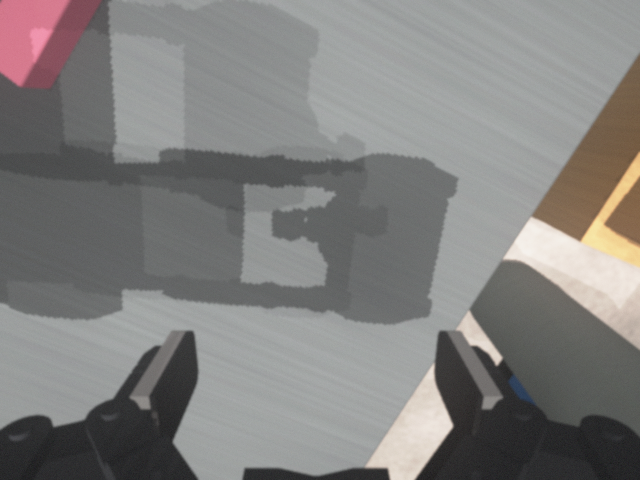

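```bash
python3 - <<'E'
import cv2
t=cv2.imread('pics/top0.png');s=cv2.imread('pics/scene0.png')
cv2.imwrite('pics/z1.png',cv2.resize(t[140:320,70:290],None,fx=3.5,fy=3.3,interpolation=cv2.INTER_CUBIC)[:600])
cv2.imwrite('pics/z2.png',cv2.resize(t[150:290,340:540],None,fx=4,fy=4,interpolation=cv2.INTER_CUBIC))
cv2.imwrite('pics/z3.png',cv2.resize(s[190:360,365:590],None,fx=3.5,fy=3.5,interpolation=cv2.INTER_CUBIC))
cv2.imwrite('pics/z4.png',cv2.resize(s[265:365,110:320],None,fx=3.5,fy=3.5,interpolation=cv2.INTER_CUBIC))
E
```

```text
(no output)
```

View pics/z1.png

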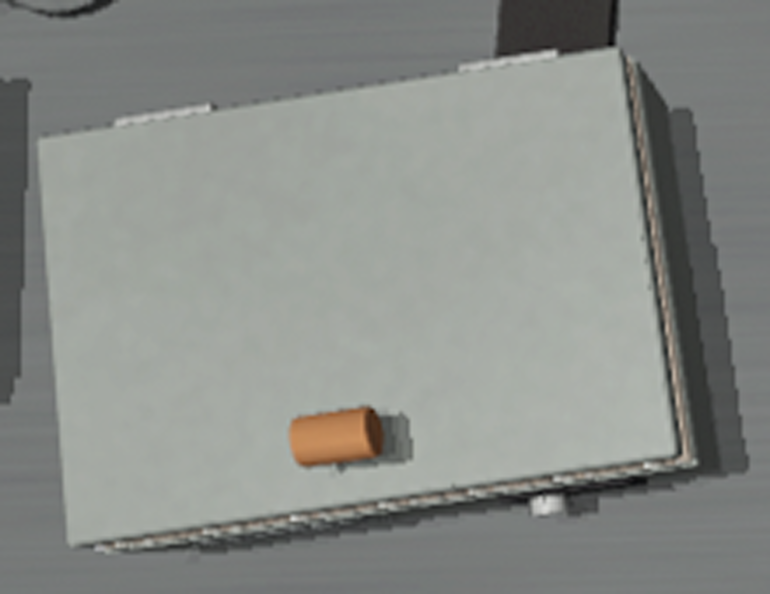

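View pics/z2.png

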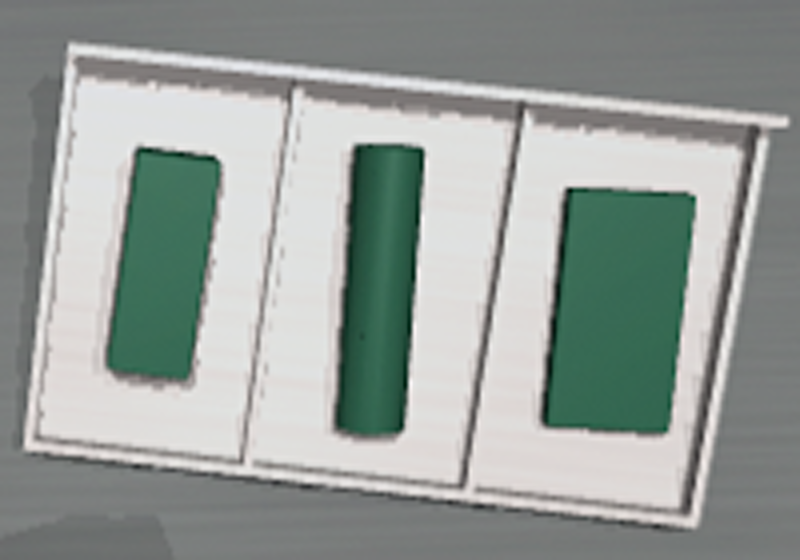

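View pics/z3.png

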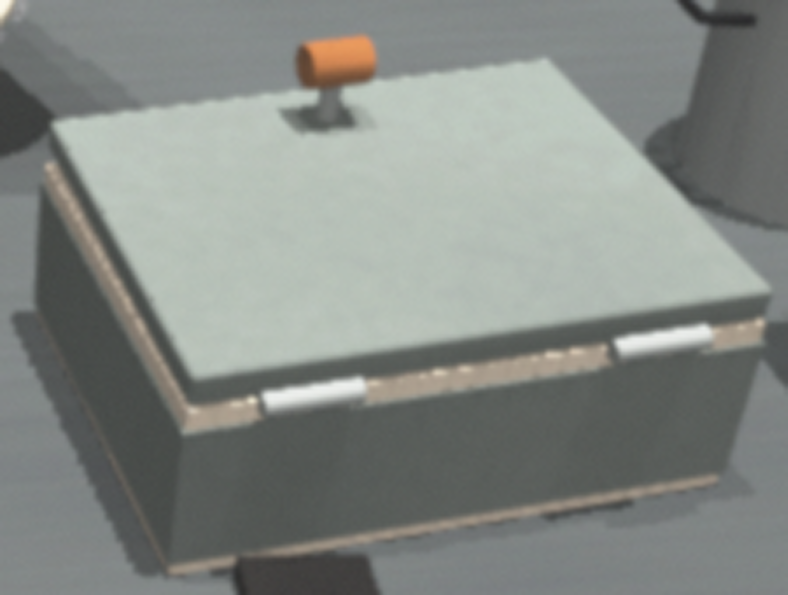

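View pics/z4.png

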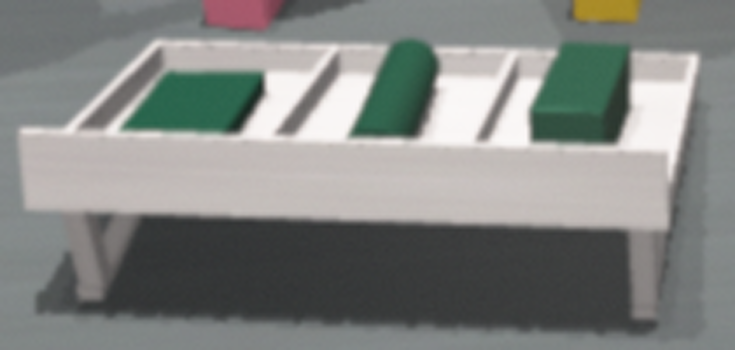

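```bash
cat > fit.py <<'E'
import numpy as np
from scipy.optimize import least_squares
from scipy.spatial.transform import Rotation as Ro
from bench import vision
cams={n:vision.camera_model(n) for n in("top","scene")}
def proj(n,X):
    m=cams[n];c=np.atleast_2d(X)@np.array(m["R"]).T+np.array(m["t"]);p=c@np.array(m["mtx"]).T
    return p[:,:2]/p[:,2:]
def T(x,y,z,yaw):
    M=np.eye(4);M[:3,:3]=Ro.from_euler('z',yaw).as_matrix();M[:3,3]=x,y,z;return M
def ap(M,P): return np.atleast_2d(P)@M[:3,:3].T+M[:3,3]
def lidpt(r,y,h,a): # distance from hinge, y, height above lid underside
    return [0.11-r*np.cos(a)+h*np.sin(a),y,0.105+r*np.sin(a)+h*np.cos(a)]
def kpts(p):
    M=T(p[0],p[1],0,p[2]);a=p[3]
    L=ap(M,[lidpt(0,.15,.02,a),lidpt(0,-.15,.02,a),lidpt(.22,.15,.02,a),lidpt(.22,-.15,.02,a),lidpt(.19,0,.054,a)])
    B=ap(M,[[.11,-.15,0],[.11,.15,0],[-.11,-.15,0]])
    return L,B
def resk(p):
    L,B=kpts(p)
    t=np.array([[81.4,182.4],[246.6,154.5],[89.4,305.2],[263.1,278.2],[166,272.1]])
    s=np.array([[584.7,273.7],[420.7,298.9],[520.7,207.1],[379.9,225.7],[461.3,207.7]])
    sb=np.array([[413,353.4],[570.1,326.6],[375.3,278]])
    return np.concatenate([(proj("top",L)-t).ravel(),(proj("scene",L)-s).ravel(),(proj("scene",B)-sb).ravel()])
def binM(p):
    M=T(p[0],p[1],.045,p[2]);M[:3,:3]=M[:3,:3]@Ro.from_euler('y',-0.30).as_matrix();return M
def resb(p):
    P=ap(binM(p),[[.09,.155,.036],[.09,-.155,.036],[-.09,.155,.016],[-.09,-.155,.016]])
    t=np.array([[357.5,160.8],[537,180.5],[346.3,261.8],[514.3,281.3]])
    s=np.array([[300.9,308.7],[115.7,302.1],[309.7,280.7],[154.9,276.4]])
    Q=ap(binM(p)@T(p[3],p[4],.019,p[5]),[[.05,.019,.019],[.05,-.019,.019],[-.05,-.019,.019],[-.05,.019,.019]])
    tq=np.array([[374,187],[395,189.3],[387.5,245.3],[366.8,243]])
    sq=np.array([[282.9,297.9],[262.3,296.4],[270.6,277.3],[290,277.9]])
    return np.concatenate([(proj("top",P)-t).ravel(),(proj("scene",P)-s).ravel(),(proj("top",Q)-tq).ravel(),(proj("scene",Q)-sq).ravel()])
if __name__=="__main__":
    np.set_printoptions(precision=4,suppress=True)
    k=least_squares(resk,[.55,.3,0,.05],loss='soft_l1');print(k.x);print(resk(k.x).reshape(-1,2).round(1).tolist());print(kpts(k.x)[0][4])
    b=least_squares(resb,[.5,-.2,0,0,.1,0],loss='soft_l1');print(b.x);print(resb(b.x).reshape(-1,2).round(1).tolist())
    print(ap(binM(b.x)@T(*b.x[3:5],.019,b.x[5]),[0,0,0]))
    np.save('fit.npy',np.r_[k.x,b.x])
E
python3 fit.py
```

```text
[0.5148 0.2449 0.1286 0.0341]
[[-2.5, -1.0], [-0.2, -0.9], [-0.8, 0.8], [0.2, 0.2], [0.2, 0.8], [1.8, -1.0], [-1.1, -1.2], [0.4, -0.1], [-1.3, -0.9], [-1.0, 1.0], [0.1, 0.6], [-1.0, 1.3], [0.1, 1.7]]
[0.4374 0.2349 0.1655]
[ 0.5293 -0.2234 -0.1529 -0.0009  0.1022  0.0004]
[[-0.5, 0.8], [-0.4, 1.0], [-0.9, -3.3], [-0.5, -2.0], [-0.6, -0.8], [-0.5, -0.7], [-0.3, 1.2], [-0.9, 0.5], [-0.8, 0.1], [-0.3, 0.2], [-0.3, -0.4], [-0.6, -0.7], [0.0, -1.1], [-1.5, -0.3], [-0.9, -0.6], [-0.3, -0.6]]
[[ 0.5385 -0.1214  0.0629]]
```

```bash
cat > h.py <<'E'
import numpy as np,cv2
from bench import ctrl,jaws,vision
from fit import *
np.set_printoptions(precision=4,suppress=True)
f=np.load('fit.npy');k=f[:4];b=f[4:]
KM=T(k[0],k[1],0,k[2])
def quat(x,z):
    x=np.array(x,float);z=np.array(z,float);return Ro.from_matrix(np.c_[x,np.cross(z,x),z]).as_quat()
qk=quat(-KM[:3,1],[0,0,-1])
def pic(n,name):
    p=np.array(ctrl.current_position());r=Ro.from_quat(ctrl.current_tool_rot())
    im=vision.get_image(n);cv2.imwrite(f'pics/{name}.png',im[:,:,::-1]);return im,p,r
def wproj(X,p,r):
    m=vision.camera_model("wrist");H=np.linalg.inv(np.array(m["hand_eye"]))
    c=ap(H,r.inv().apply(np.atleast_2d(X)-p));u=c@np.array(m["mtx"]).T;return u[:,:2]/u[:,2:]
def st(): print('t',ctrl.current_time(),'p',np.array(ctrl.current_position()),'F',np.array(ctrl.current_force()),'o',ctrl.current_opening())
E
python3 - <<'E'
from h import *
kn=ap(KM,[lidpt(.19,0,.054,k[3])])[0]
jaws.gripper_to(0.7,40)
ctrl.goto(kn+[0,0,.075],qk)
st();print(ctrl.current_q())
im,p,r=pic('wrist','w1')
print(wproj(kn,p,r), wproj(kpts(k)[0],p,r))
E
```

```text
t 3.4083 p [0.4377 0.2345 0.2404] F [-0.1813  0.1884  0.2683] o 0.698478444459022
[ 0.3715  0.3035  1.6419 -0.0001  1.1962  1.8144]
[[315.0062 261.1702]] [[  14.7039 -120.444 ]
 [ 615.0582 -120.7701]
 [  85.89    287.5612]
 [ 544.5064  287.4653]
 [ 315.0062  261.1702]]
```

View pics/w1.png

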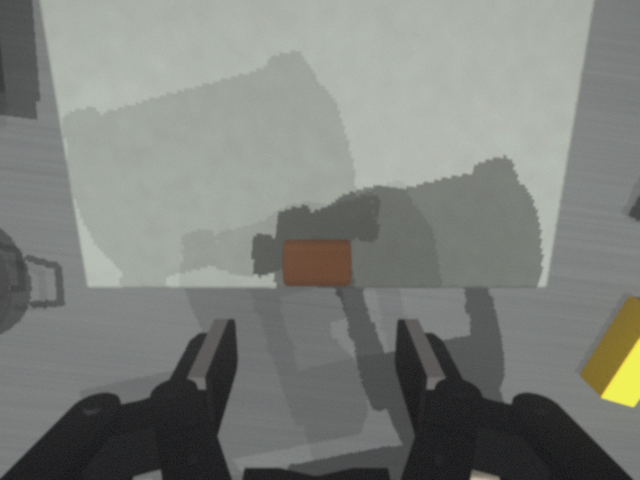

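Wrist view: the knob is centred at (317,262) against a predicted (315,261), and the near lid corners are at (88,287) and (546,287), within 2 px. The kiln fit holds, so I'll grip the knob.

```bash
python3 - <<'E'
from h import *
def P(a): return ap(KM,[lidpt(.19,0,.054,a)])[0]-[0,0,.019]
As=np.linspace(k[3],1.575,10)
for a in As: print(a.round(2),np.array(ctrl.inverse_kinematics(P(a),qk)))
ctrl.servo_line(P(k[3]),feed=.08); st()
jaws.gripper_to(0.0,45); st()
for a in As[1:]:
    ctrl.servo_line(P(a),feed=.1)
    F=np.array(ctrl.current_force()); print(a.round(2),F,ctrl.current_opening())
    if np.linalg.norm(F)>45: print('abort');break
st()
pic('scene','s2')
E
```

```text
0.03 [ 0.3725  0.4267  1.7593 -0.      0.9556  1.8147]
0.21 [ 0.3663  0.3973  1.696  -0.      1.0483  1.8085]
0.38 [ 0.3581  0.3834  1.6216 -0.      1.1365  1.8003]
0.55 [ 0.3486  0.3847  1.5388 -0.      1.2181  1.7908]
0.72 [ 0.3383  0.4     1.4499 -0.      1.2917  1.7806]
0.89 [ 0.328   0.4274  1.3572 -0.      1.357   1.7702]
1.06 [ 0.3179  0.465   1.2627 -0.      1.4139  1.7601]
1.23 [ 0.3084  0.5108  1.1683 -0.      1.4625  1.7506]
1.4 [ 0.2997  0.5627  1.0761 -0.      1.5028  1.7419]
1.58 [ 0.2919  0.6188  0.988  -0.      1.5348  1.7341]
t 4.7833 p [0.4376 0.235  0.1469] F [ 0.1947 -0.1347  0.3007] o 0.6998211512410689
t 5.1167 p [0.4374 0.2341 0.1466] F [ 0.6381 -9.9958  2.1815] o 0.4183175500623104
0.21 [ 0.5841 -8.7523  1.6641] 0.4138446926817483
0.38 [ 1.6899 -7.3535  1.4024] 0.4179530884066854
0.55 [ 1.4495 -7.38    0.9283] 0.41583567251694153
0.72 [ 1.5408 -6.8283 -0.7514] 0.41635293258995193
0.89 [ 2.8077 -5.9087 -2.2942] 0.41528445932239655
1.06 [ 2.488  -5.4866 -3.183 ] 0.4104213529866389
1.23 [ 3.0612 -5.5148 -1.9278] 0.41392994787869347
1.4 [ 2.814  -5.6971 -1.9849] 0.4133771530027333
1.58 [ 2.7441 -5.3669 -1.1958] 0.41014065996084537
t 9.5417 p [0.6787 0.2652 0.2756] F [ 2.7441 -5.3669 -1.1958] o 0.41014065996084537
```

View pics/s2.png

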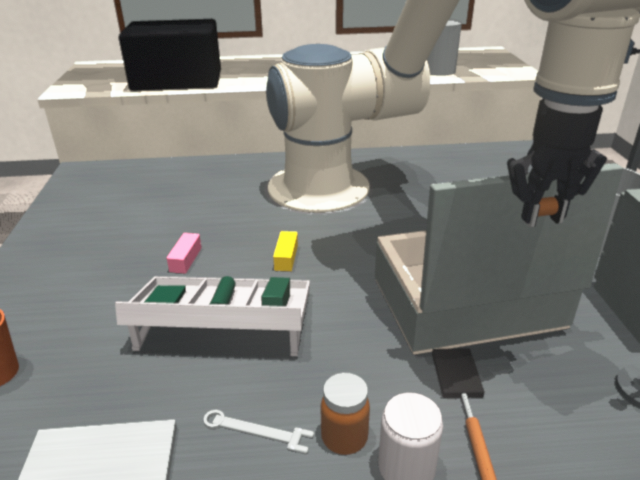

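The lid is up, with the gripper on the knob at about (545,207). I'll release it, retreat, wait, and check the angle.

```bash
python3 - <<'E'
from h import *
jaws.gripper_to(0.65)
p=np.array(ctrl.current_position())
ctrl.servo_line(p+[0,0,.11],feed=.12)
st()
pic('scene','s3');pic('top','t3')
ctrl.sleep(2.3)
pic('scene','s4');pic('top','t4');st()
for a in (1.5,1.54,1.57,1.6):
    L,_=kpts(np.r_[k[:3],a]); print(a,proj('scene',L).round(1).tolist(),proj('top',L).round(1).tolist())
a=cv2.imread('pics/s3.png');c=cv2.imread('pics/s4.png');cv2.imwrite('pics/z5.png',cv2.resize(c[140:360,370:640],None,fx=2.7,fy=2.7))
t=cv2.imread('pics/t4.png');cv2.imwrite('pics/z6.png',cv2.resize(t[80:320,50:300],None,fx=2.5,fy=2.5))
print(abs(a.astype(int)-c)[150:330,420:630].mean(),abs(a.astype(int)-c)[150:330,420:630].max())
E
```

```text
t 10.9917 p [0.6779 0.2661 0.3849] F [-0.6045  0.1912 -0.1604] o 0.6548955462550607
t 13.4917 p [0.6782 0.2662 0.3858] F [0.6477 0.209  0.2051] o 0.6521755292066922
1.5 [[590.7, 288.1], [423.0, 314.2], [621.8, 165.7], [433.2, 187.3], [540.0, 204.5]] [[83.6, 173.6], [247.1, 146.3], [-2.5, 142.9], [215.7, 105.8], [112.9, 107.1]]
1.54 [[590.6, 288.5], [423.0, 314.6], [625.6, 168.4], [435.6, 190.4], [542.6, 208.2]] [[83.8, 173.7], [247.2, 146.4], [-2.8, 136.7], [214.9, 99.7], [112.9, 102.4]]
1.57 [[590.5, 288.8], [422.9, 314.9], [628.5, 170.6], [437.4, 192.9], [544.6, 211.1]] [[84.0, 173.7], [247.2, 146.5], [-2.8, 132.2], [214.4, 95.2], [113.0, 99.0]]
1.6 [[590.4, 289.1], [422.9, 315.2], [631.4, 172.9], [439.2, 195.5], [546.6, 214.1]] [[84.2, 173.8], [247.3, 146.6], [-2.8, 127.7], [213.9, 90.7], [113.2, 95.7]]
0.8538095238095238 19
```

View pics/z5.png

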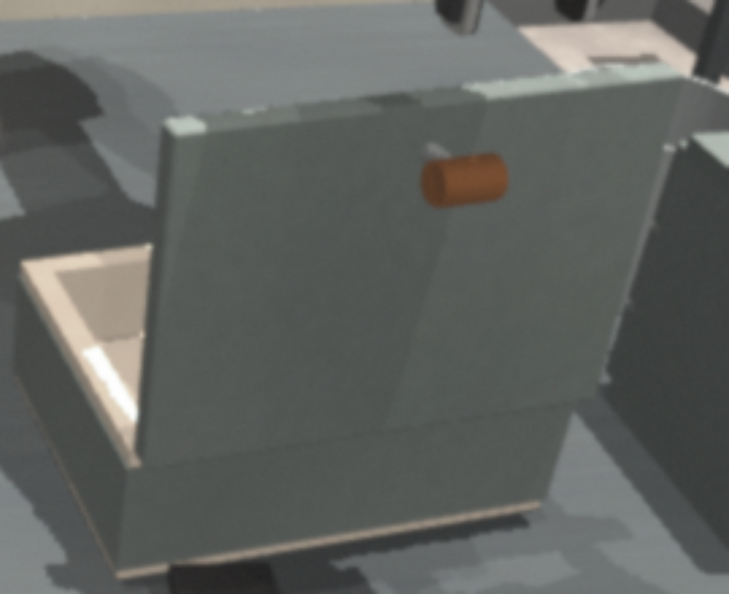

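View pics/z6.png

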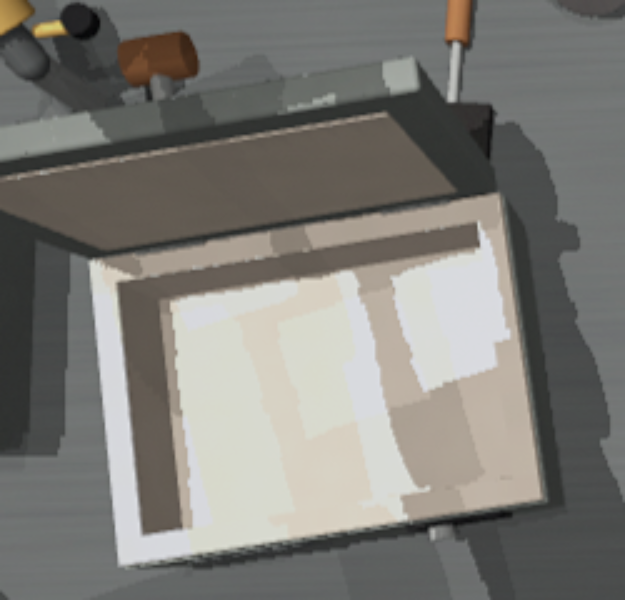

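The lid reads about 1.525 rad: the knob is at (542,207) in the scene view, against (544.6,211) predicted for upright. It has stayed put without moving. There's plenty of time, so I'll nudge it about 0.045 rad to true vertical.

```bash
python3 - <<'E'
from h import *
def P(a): return ap(KM,[lidpt(.19,0,.054,a)])[0]-[0,0,.019]
a0=1.525
up=P(a0)+[0,0,.11]
im,p,r=pic('wrist','w5'); print('pred knob 1.525',wproj(P(a0)+[0,0,.019],p,r),'1.57',wproj(P(1.57)+[0,0,.019],p,r))
ctrl.servo_line(up,feed=.05)
ctrl.servo_line(P(a0),feed=.12);st()
jaws.gripper_to(0.0,60);st()
ctrl.servo_line(P(1.572),feed=.04);st()
pic('scene','s5')
jaws.gripper_to(0.65)
ctrl.servo_line(np.array(ctrl.current_position())+[0,0,.11],feed=.12);st()
pic('scene','s6');pic('top','t6')
for n in('s5','s6','s4'):
  im=cv2.imread(f'pics/{n}.png');h=cv2.cvtColor(im,cv2.COLOR_BGR2HSV);m=cv2.inRange(h,(5,140,60),(20,255,255))[180:230,515:570];print(n,np.argwhere(m).mean(0)[::-1]+[515,180])
for n in('t4','t6'):
  im=cv2.imread(f'pics/{n}.png');h=cv2.cvtColor(im,cv2.COLOR_BGR2HSV);m=cv2.inRange(h,(5,140,60),(20,255,255))[85:120,92:135];print(n,np.argwhere(m).mean(0)[::-1]+[92,85])
t=cv2.imread('pics/t6.png');cv2.imwrite('pics/z7.png',cv2.resize(t[80:320,50:300],None,fx=2.5,fy=2.5))
c=cv2.imread('pics/s6.png');cv2.imwrite('pics/z8.png',cv2.resize(c[140:360,370:640],None,fx=2.7,fy=2.7))
E
```

```text
pred knob 1.525 [[316.1119 267.4719]] 1.57 [[316.1183 252.5607]]
t 14.95 p [0.6691 0.2649 0.2792] F [ 0.3347  0.814  -0.1476] o 0.6512324960316663
t 15.2583 p [0.6695 0.264  0.2795] F [ 1.2929 -6.2164  5.6819] o 0.41196574313135764
t 15.6417 p [0.6785 0.2652 0.2771] F [ 3.0813 -5.3232  4.8692] o 0.406887110083342
t 17.0917 p [0.6774 0.266  0.3851] F [ 0.3682 -0.0705 -0.9304] o 0.648401811504536
s5 [549.3778 210.5206]
s6 [547.3242 210.5939]
s4 [543.9136 206.0556]
t4 [112.4475 102.8073]
t6 [112.6419  97.4694]
```

View pics/z7.png

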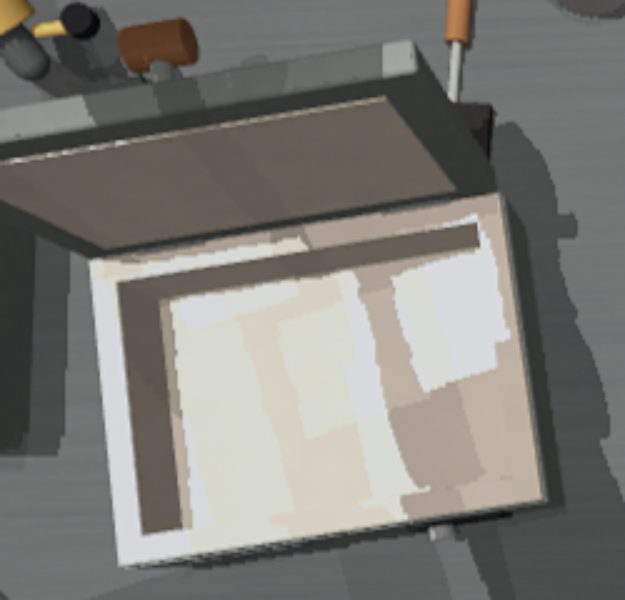

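View pics/w5.png

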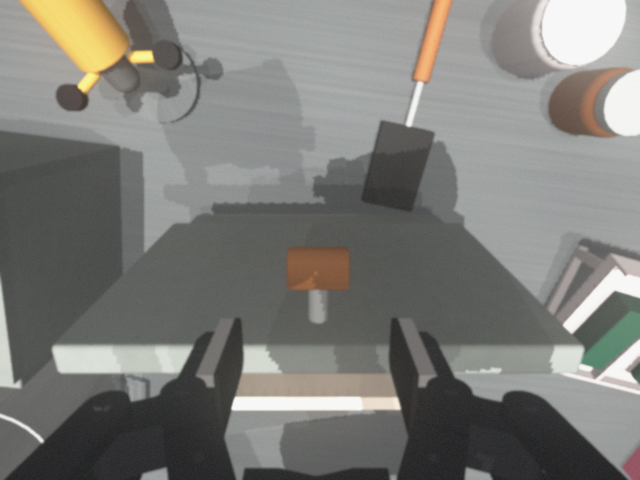

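View pics/z8.png

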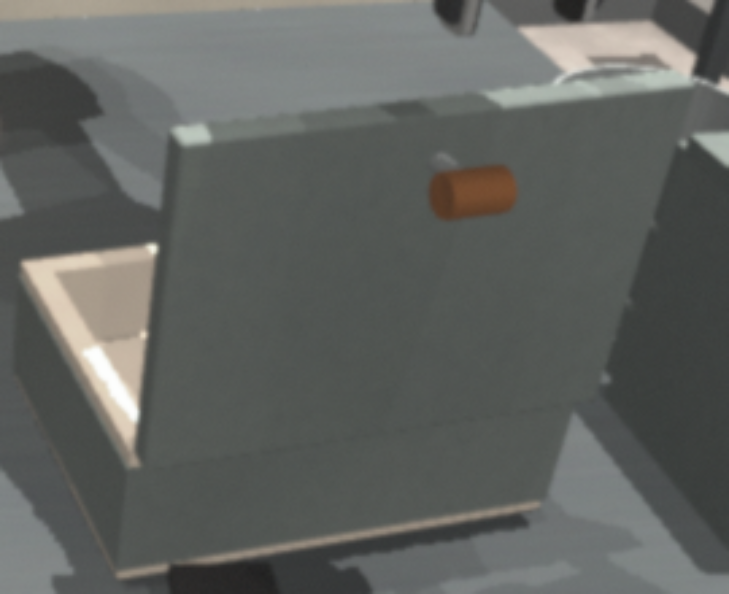

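```bash
cat >> h.py <<'E'
BM=binM(b);QM=BM@T(b[3],b[4],0,b[5])   # bar frame at floor level, z normal
qb=quat(-QM[:3,1],-QM[:3,2])
E
python3 - <<'E'
from h import *
ctrl.sleep(1.8)
pic('scene','s7');pic('top','t7');st()
for n,w in(('s7',(180,230,515,570)),('t7',(85,120,92,135))):
  im=cv2.imread(f'pics/{n}.png');h=cv2.cvtColor(im,cv2.COLOR_BGR2HSV);m=cv2.inRange(h,(5,140,60),(20,255,255))[w[0]:w[1],w[2]:w[3]];print(n,np.argwhere(m).mean(0)[::-1]+[w[2],w[0]])
p=np.array(ctrl.current_position())
ctrl.servo_line([p[0],p[1],.43],feed=.15)
ctrl.servo_line([.5,.05,.40],feed=.35)
ctrl.goto(ap(QM,[0,0,.10])[0],qb)
jaws.gripper_to(0.63)
st();print(ctrl.current_q())
im,p,r=pic('wrist','w8')
print(wproj(ap(QM,[[.05,.019,.038],[.05,-.019,.038],[-.05,-.019,.038],[-.05,.019,.038]]),p,r))
for s in(1,-1):
  print(ctrl.inverse_kinematics(ap(KM,[-.01,0,.15])[0],quat(s*KM[:3,0],[0,0,-1])))
E
```

```text
t 19.0917 p [0.6776 0.2661 0.386 ] F [0.129  0.6327 0.0961] o 0.6466810517780484
s7 [547.2291 210.5387]
t7 [112.6419  97.4651]
t 22.0 p [ 0.5155 -0.1175  0.1409] F [-0.3296 -0.5662  0.2712] o 0.628975266013498
[-0.3797  0.3861  1.9352  0.1325  0.5303  1.238 ]
[[277.5744 176.3897]
 [355.1565 176.4865]
 [349.569  352.6894]
 [282.6082 352.5985]]
[ 0.3431  0.4977  1.6017 -0.      1.0421  0.2145]
[ 0.3431  0.4977  1.6017 -0.      1.0421 -2.9271]
```

View pics/w8.png

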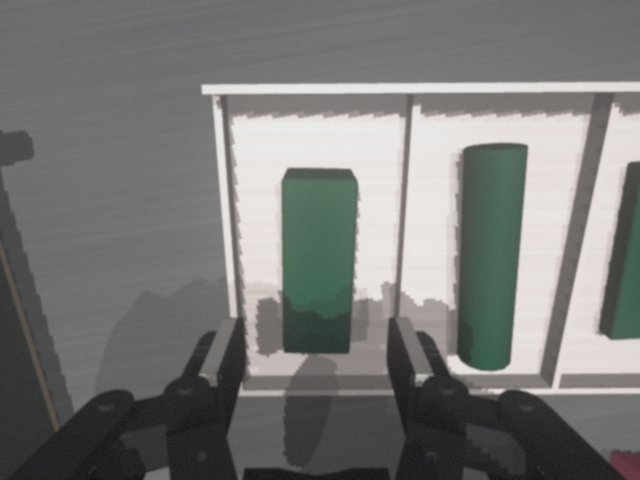

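The wrist view shows the square bar's top face at about (282,179)–(349,353), within 4 px of prediction. Both fingers fit beside it in the compartment, so I'll grasp it.

```bash
python3 - <<'E'
from h import *
ctrl.servo_line(ap(QM,[0,-.0005,.045])[0],feed=.1);st()
ctrl.servo_line(ap(QM,[0,-.0005,.006])[0],feed=.05);st()
F=np.array(ctrl.current_force())
if np.linalg.norm(F)<8:
    jaws.gripper_to(0.0,70);st()
    ctrl.servo_line(ap(QM,[0,-.0005,.03])[0],feed=.05);st()
    ctrl.servo_line(ap(QM,[0,-.0005,.16])[0],feed=.12);st()
    pic('wrist','w9');pic('scene','s9')
E
```

```text
t 22.75 p [ 0.5308 -0.1207  0.0879] F [-0.2602 -0.3417  0.9165] o 0.6302924062111918
t 23.6833 p [ 0.5421 -0.1225  0.0506] F [0.2179 0.4488 0.2293] o 0.6342278713582816
t 23.9917 p [ 0.5422 -0.1225  0.051 ] F [-2.0251  0.5663  8.5348] o 0.4370446711872224
t 24.625 p [ 0.5352 -0.1215  0.0736] F [ 0.5333  0.0106 -2.1698] o 0.43160212824106053
t 25.8583 p [ 0.497  -0.1155  0.197 ] F [ 0.0567 -0.8308 -3.3921] o 0.43500778441516963
```

View pics/s9.png

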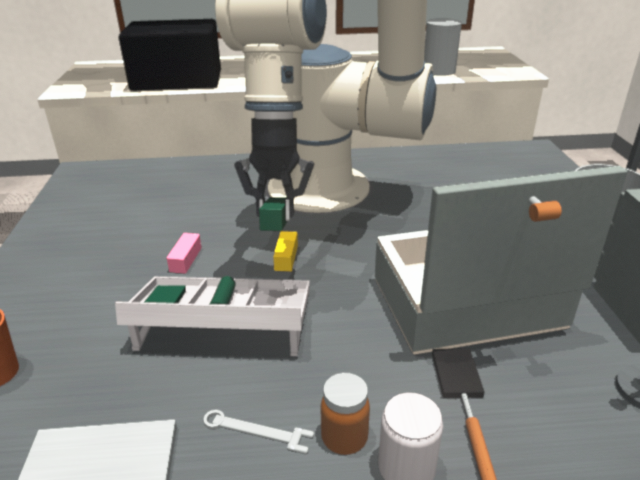

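View pics/w9.png

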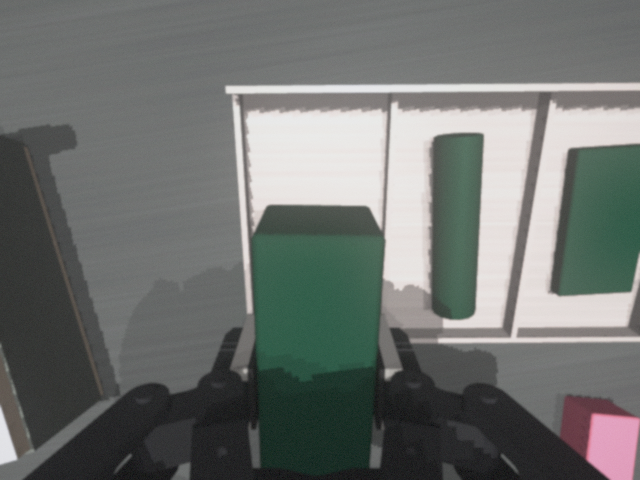

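The bar is held squarely (wrist view, about (253,205)–(383,470)) and the bystanders haven't moved. The lid is still up, with its knob at (545,210). Moving to the kiln.

```bash
python3 - <<'E'
from h import *
qp=quat(KM[:3,0],[0,0,-1])
C=lambda z: ap(KM,[-.02,0,z])[0]
p=np.array(ctrl.current_position())
ctrl.servo_line([p[0]-.02,p[1],.26],feed=.15)
ctrl.goto(C(.24),qp);st()
pic('wrist','w10');pic('top','t10');pic('scene','s10')
E
```

```text
t 27.8833 p [0.4951 0.2415 0.2396] F [ 0.2437 -0.1664 -3.768 ] o 0.4331943395838033
```

View pics/w10.png

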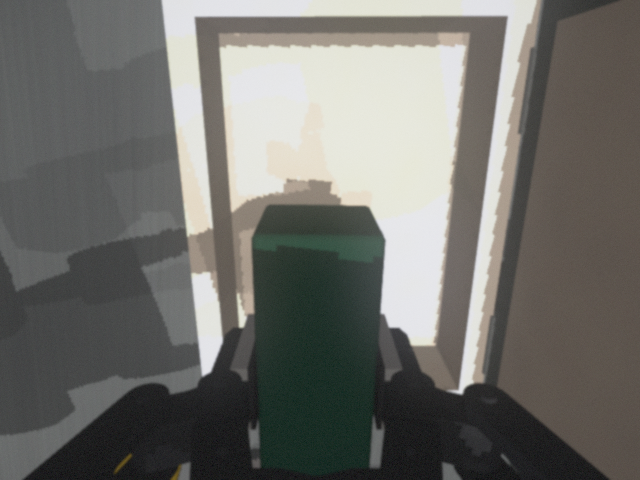

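View pics/s10.png

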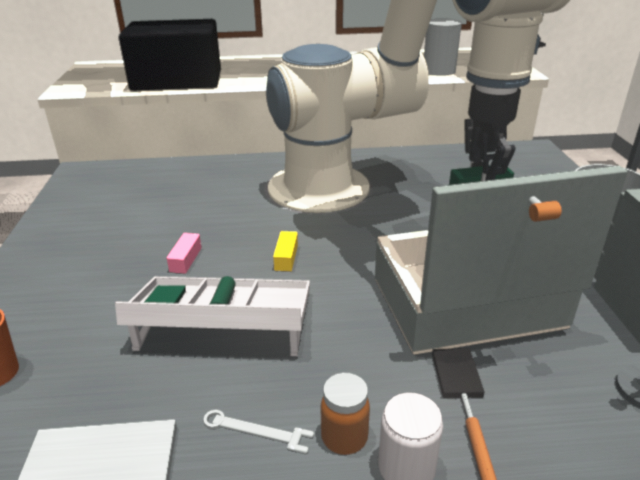

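The bar (wrist view, columns 253–383) is parallel to the chamber walls and clear of the lid. I'll lower it, watching the force.

```bash
python3 - <<'E'
from h import *
C=lambda z: ap(KM,[-.02,0,z])[0]
ctrl.servo_line(C(.12),feed=.12);st()
ctrl.servo_line(C(.053),feed=.07);st()
for z in np.arange(.051,.041,-.0012):
    ctrl.servo_line(C(z),feed=.02);ctrl.sleep(.08)
    F=np.mean([ctrl.current_force() for _ in range(3)],0);print(z.round(4),F)
    if F[2]>2 or abs(F[:2]).max()>10: break
st()
E
```

```text
t 29.1833 p [0.4954 0.2425 0.1206] F [ 0.2034 -0.1133 -1.8553] o 0.44029624924428906
t 30.2917 p [0.4952 0.2424 0.0534] F [ 0.4771  0.2299 -2.2003] o 0.43557651384920076
0.051 [ 0.333   0.7015 -2.824 ]
0.0498 [-0.7219  0.5954 -2.9514]
0.0486 [-0.0066  0.0207 -3.4897]
0.0474 [-0.4998 -0.1634 -3.2633]
0.0462 [-0.5476 -1.0686 -3.4087]
0.045 [-6.6439 -1.711  19.9984]
t 32.2917 p [0.4949 0.2423 0.046 ] F [-6.6439 -1.711  19.9984] o 0.4335834791825113
```

```bash
python3 - <<'E'
from h import *
C=lambda z: ap(KM,[-.02,0,z])[0]
ctrl.servo_line(C(.0456),feed=.02);st()
jaws.gripper_to(0.5);jaws.gripper_to(0.62);st()
ctrl.servo_line(C(.10),feed=.06);ctrl.servo_line(C(.26),feed=.15);st()
pic('wrist','w11')
ctrl.goto([.42,.02,.38],quat([0,-1,0],[0,0,-1]));st()
pic('top','t11');pic('scene','s11')
E
```

```text
t 32.5417 p [0.495  0.2424 0.046 ] F [-3.6696 -1.3676  9.0448] o 0.43279565495940664
t 33.0417 p [0.4949 0.2423 0.0455] F [ 0.0582 -0.2258 -0.325 ] o 0.6165817914709002
t 35.3167 p [0.4946 0.2422 0.2592] F [-0.607  -0.5185  0.2169] o 0.6218105800052035
t 36.5583 p [0.4201 0.0203 0.3796] F [ 0.5211  0.4197 -0.1309] o 0.6169767704898133
```

View pics/w11.png

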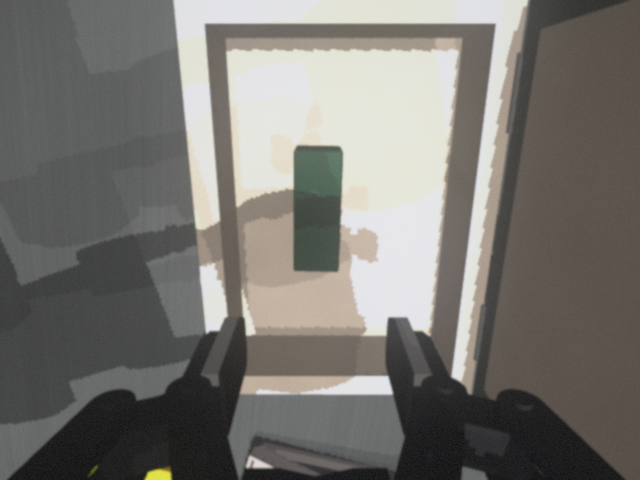

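View pics/t11.png

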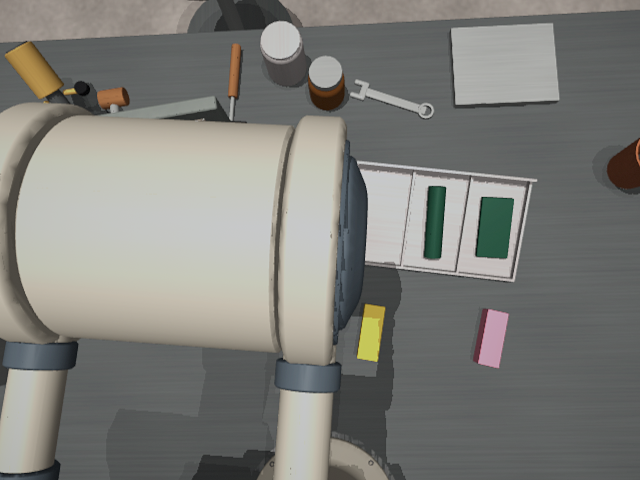

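View pics/s11.png

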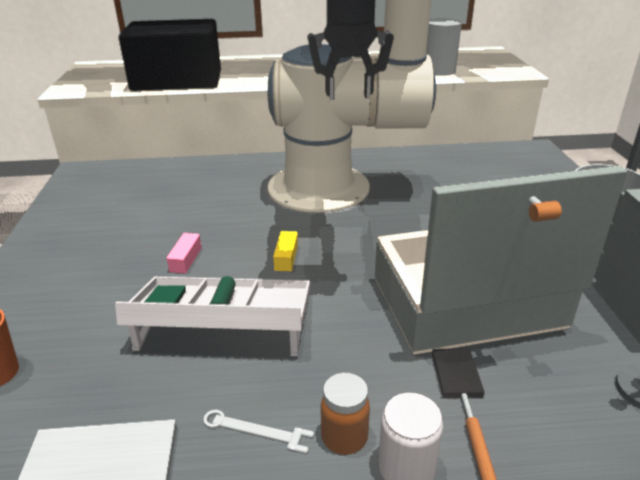

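The bar lies flat on the chamber floor (wrist view, (294,147)–(342,271)). The lid is upright with its knob at (545,210), the round bar and slab haven't moved, and the arm is clear. Handing in.

```bash
python3 - <<'E'
from bench import ctrl
ctrl.finish_job();print(ctrl.current_time())
E
```

```text
the job is handed in; nothing more can be done
the job is handed in; nothing more can be done
```

The job is done and handed in at about 36.6 s, against the 64 s limit. The lid is standing up, the square bar is on the kiln floor, and the other two bars are where they were.

- **Lid:** I lifted it by the knob and let go for over 2 s. It stayed put, but the pictures put it at about 1.525 rad, slightly short of upright. I gripped it once more and moved it to about 1.57 to 1.58 rad. Then I let go for another 2 s, and the knob stayed within 0.1 px. It was still up in the last picture.
- **Square bar:** I gripped it square to the slope and lowered it until it touched the kiln floor. I stepped 1.2 mm at a time, and the highest force I read was 20 N. I backed off slightly before opening the jaws. The last wrist picture shows it flat on the floor, parallel to the walls and clear of them.
- **Everything else:** the round bar, slab and pink and yellow look-alikes look unmoved. The arm ended clear of everything.

No check failed in the end; the only disagreement was the lid angle after the first lift. In the last top picture the arm blocked the view of the kiln, so the bar's final position rests on the wrist picture taken just before.

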